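Fit the missing wheel on the power feeder

ROBOT

A 6-joint arm with a two-finger parallel gripper is mounted at the origin on the work surface. World frame = base frame: x ahead of the robot, y to its left, z up, the work surface at z = 0. Lengths are in m, angles in rad, forces in N, time in s.
With the tool pointing down it reaches from about 0.35 to 0.975 m from the base axis. Payload 4.9 kg.
Tool frame: the origin (TCP) lies at the very end of the fingers, on their centre line; the grasp point (between the pads) lies behind it (manip.pinch_z is the y of the grasp point in the tool frame, in m); y points along the fingers, x is the direction in which the jaws open and shut, and the axes are right-handed (so a half turn about y gives the same grasp; the last joint's range is limited). The gripper opens to 85 mm and grips with 20 to 120 N. Pads are 22 mm wide; open, the fingers measure 114 mm over their backs; the gripper's body (76 mm by 85 mm) begins 54 mm behind the grasp point. The pads swing forward as they close: fully open they stand 13 mm farther back than shut.
Start: joints at [-1.377, 0.053, 1.613, -0, 1.476, -0.119], TCP at [0.192, -0.595, 0.231] pointing down, gripper open.
Joint ranges: [-3.01, 3.01], [-1.01, 2.22], [0.06, 2.58], [-1.02, 4.17], [0.09, 2.62], [-3.14, 3.14]. Speed limits (rad/s): [2.57, 2.57, 3.14, 3.14, 3.14, 3.14].

INTERFACE

Orientations are given as a unit quaternion [w, x, y, z].
In Python, from plant import manip gives the robot as it stands.
- The arm moves only by the tool drive_tool, never from a script. Its argument "motion" is a list of rows, each a list of 3 entries, a list of its own where there are three numbers: the shift along the tool's x, y, z in units of 25 mm (1.0 is 25 mm), then the turn, a rotation vector about the tool's x, y, z in units of 5 degrees (1.0 is 5 degrees), then the closure, from -1 (fully open) to 1 (shut). A call has 1 to 12 rows; each row shifts and turns the commanded pose from where the row before left it, along the tool's axes as they then stand; what a row does not reach is not made up. A row lasts 1/10 s, in which the tool goes at most 50 mm and 8.59 degrees, less where a joint would pass 70% of its speed; a pose out of reach is approached as far as the arm can. A call is refused whole if a number of a shift passes 1 or a number of a turn 1, either way. A call with a gripper value outside its range is refused whole. The fingers move at their own pace and stop on an object; the grip force is fixed at half the most. Time passes only in rows, so rows that do not move let the fingers close. It gives the time, the measured TCP pose, the force and the opening at its end, in the units of the state.
- manip.state(): the state, without advancing time (a new reading comes with each control period).
- manip.grab_frame(name): name is "scene" or "side" or "wrist"; returns a dict with "img" (400x640x3 uint8, blue, green, red), "range_z" (400x640 float32, m along the optical axis (not along the pixel's ray), 0 where there is no reading), "camera_matrix" (3x3 intrinsics, pixels), "world_from_camera" (4x4, takes a point from camera to world coordinates); the wrist camera has in their place "T_tool_cam" (4x4, takes a point from camera to tool coordinates, whose origin is the TCP and whose axes are the tool frame's). Camera axes: x right, y down, z forward; pixel columns grow to the right and rows downward; lengths in m; the calibration is good to about 2 mm. A picture is of the moment at which its call begins: read the wrist's pose just before it.
- manip.job_done(): hands the job in, once; it reports no verdict.
The state is a dict: "time": time; "joint_pos": joint angles; "joint_vel": joint speeds; "joint_efforts": joint torques, N m; "tool_pos": TCP position; "tool_rot": TCP orientation; "contact_force": force on the tool from outside, world axes, zero at the start; "ft_torque": the same for the moment, N m; "gripper_width": opening from 0.0 (shut) to 1.0 (fully open).
Only numpy, scipy, OpenCV 4.12 (cv2) and the standard library are available. Lean on these libraries where they do the work, as an engineer would, in place of code of your own. Each camera call takes 0.05 s, during which the arm holds its last target. There are 200 camera calls.

TASK

The wood feeder lies on its side with one of its three axles bare. Pick up the new rubber-tyred feed wheel (the full-size one, not the worn one), put it on the bare axle, turn it until its four holes match the four studs, and slide it gently down until it sits flush on the hub, ready for the nuts. Do not force it against the stud ends or let it drop, let go of it when it is home, and leave the worn wheel, nut tray and curved rail where they are.

Things in the scene. Friction and masses are not known exactly. Their poses are not given: they have to be found in the camera images.
- feed_wheel: New feed wheel, 0.65 to 0.85 kg, lying flat: rubber tyre 120 mm across, 50 mm high, on an aluminium core. Origin: centre of its flat underside, which seats on the hub; z up. The core is open above (recess radius 25 to 44 mm) down to a 14 mm thick web at the bottom, with four 10 mm through holes 34 mm from the axis, on the wheel's own +x, +y, -x and -y axes.
- barrel (a point): Where to grip the new wheel: on its axis, 65 mm above its underside, half way up the solid round barrel of 50 mm diameter that stands 30 mm out of the tyre (tyre top 50 mm, barrel top 80 mm above the underside). From below, a 21.5 mm bore without lead-in runs 50 mm deep into it.
- worn_wheel: The old worn wheel, to be left alone: same core, barrel and holes, but its tyre is only 106 mm across and 40 mm high. Origin: centre of its underside. It and the new wheel may lie in each other's place.
- bare_axle: The bare axle of the feeder, any one of three; the two others, 140 mm from the next, carry fitted wheels. Origin: on its centre line, on the case, 86 mm above the table; x and y are those of the feeder, NOT of the studs. The hub on it has four 8 mm studs with round ends, 90 degrees apart, 34 mm from the axis. The gearbox holds the hub still (3 N m).
- hub_face (a point): On the bare axle's centre line at the flat hub face where the wheel's underside must rest, 105 mm above the table; z up. Above this face stand a 20 mm shaft, 46 mm high with a 4 mm cone at its end, and the four studs, 28 mm high. The angle at which the studs have stopped is NOT measured and differs each time: look for it or feel for it.
- feeder: The feeder head, grey, fixed, on its side: gear case 165 mm (x) by 450 mm (y) by 86 mm high, three axles up at its y = -140, 0 and +140 mm; gearbox and motor stick out 310 mm to its +x, up to 142 mm high. Origin: centre of the case's underside. The fitted wheels' tops are 185 mm above the table.
- nut_tray: Small open steel tray, 75 by 110 by 22 mm, with the four nuts and washers; leave it. Origin: centre of its underside.
- curved_rail: Curved offcut of light wood, about 290 mm long (its y), 28 mm high; leave it. Origin: underside, near its middle.
There are look-alikes about, which are no part of the job. What is shaped like the feed_wheel but green is not meant.

How it is judged:
By the outcome, as a careful person would: the job done as asked, in the order asked, and still so for the second after the job is handed in, with the robot touching nothing.
It also fails if it takes over 64 s, if anything falls off the work surface, if the arm or the gripper's body presses on something with over 40 N, if the wrist force passes 120 N, or if a joint passes its speed limit or range.

## Working session

There is one attempt and no reset: what is moved stays moved. The work goes in short steps, Python scripts to look and compute and a tool call to move; the robot and the scene stay as the last step left them, time stands still between calls to the robot, and variables do not carry over. Pictures are saved under pics/ and viewed, about 8 in all and at most 12, crops included, and the job is handed in when it is done.

Besides the shell and the picture viewer there is one more tool, called after "Call:" as name(argument=value, ...), one argument or row to a line, values as JSON. drive_tool: Moves the arm, as the interface text tells. Its arguments: {"type":"object","properties":{"motion":{"type":"array","items":{"type":"array"}}},"required":["motion"]}

```bash
ls; mkdir -p pics; cat > h.py <<'E'
import numpy as np, cv2
from scipy.spatial.transform import Rotation as R
from plant import manip
def T_tool(s=None):
    s=s or manip.state(); q=s["tool_rot"]; T=np.eye(4)
    T[:3,:3]=R.from_quat([q[1],q[2],q[3],q[0]]).as_matrix(); T[:3,3]=s["tool_pos"]; return T
def grab(n):
    T=T_tool(); f=manip.grab_frame(n)
    f["W"]=T@f["T_tool_cam"] if n=="wrist" else f["world_from_camera"]; return f
def cloud(f):
    K=f["camera_matrix"]; z=f["range_z"]; v,u=np.indices(z.shape)
    p=np.stack([(u-K[0,2])/K[0,0]*z,(v-K[1,2])/K[1,1]*z,z],-1)
    return p@f["W"][:3,:3].T+f["W"][:3,3]
E
python3 - <<'E'
from h import *
s=manip.state(); print(s, manip.pinch_z); print(T_tool(s).round(3))
for n in ("scene","side","wrist"):
    f=grab(n); np.savez(f"{n}0.npz",**{k:v for k,v in f.items() if k!="name"}); cv2.imwrite(f"pics/{n}0.png",f["img"]); print(n,f["W"].round(3).tolist(),f["camera_matrix"].round(1).tolist())
a=[cv2.imread(f"pics/{n}0.png") for n in("scene","side")]
E
```

```text
pics
{'time': 0.0, 'joint_pos': array([-1.37704158e+00,  5.33474248e-02,  1.61430667e+00,  8.01603976e-06,
        1.47598404e+00, -1.19027337e-01]), 'joint_vel': array([-0.00050765, -0.00013928,  0.00096421,  0.00100903,  0.00130151,
        0.00094166]), 'joint_efforts': array([ 2.22028866e-03, -3.93675828e+01, -3.70179212e+01,  9.23398829e-05,
        7.01969329e-03,  5.51327048e-06]), 'tool_pos': array([ 0.19218215, -0.59406375,  0.2300613 ]), 'tool_rot': array([ 0.57226859, -0.57128063,  0.41654895, -0.41549256]), 'contact_force': array([ 0.37294331, -0.48170166, -0.61362275]), 'ft_torque': array([-0.01805505, -0.0051217 ,  0.03329212]), 'gripper_width': 1.0006721694511784} -0.0187
[[ 0.308 -0.     0.951  0.192]
 [-0.951  0.002  0.308 -0.594]
 [-0.002 -1.     0.     0.23 ]
 [ 0.     0.     0.     1.   ]]
scene [[-0.077, 0.677, -0.732, 1.358], [0.997, 0.052, -0.057, -0.028], [-0.001, -0.734, -0.679, 0.873], [0.0, 0.0, 0.0, 1.0]] [[395.2, 0.0, 317.0], [0.0, 395.2, 195.2], [0.0, 0.0, 1.0]]
side [[-0.921, -0.198, 0.336, 0.106], [-0.39, 0.481, -0.786, 0.861], [-0.005, -0.854, -0.52, 0.713], [0.0, 0.0, 0.0, 1.0]] [[379.1, 0.0, 319.1], [0.0, 379.1, 204.2], [0.0, 0.0, 1.0]]
wrist [[0.308, -0.91, -0.279, 0.264], [-0.951, -0.295, -0.088, -0.572], [-0.002, 0.292, -0.956, 0.372], [0.0, 0.0, 0.0, 1.0]] [[308.6, 0.0, 323.9], [0.0, 308.6, 195.2], [0.0, 0.0, 1.0]]
```

View pics/scene0.png

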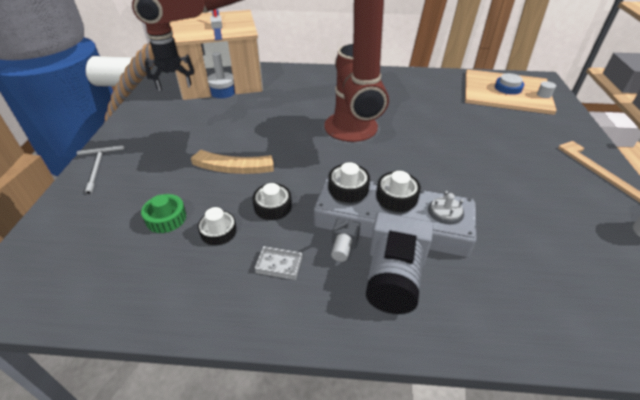

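View pics/side0.png

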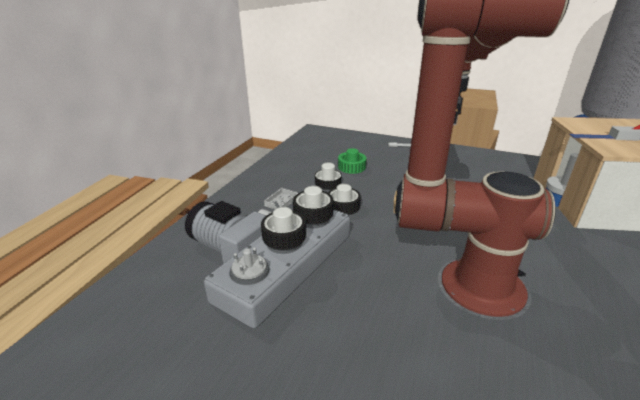

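The scene view shows two free black-tyred wheels at (217,224) and (272,199), and a green look-alike at (163,211). The fitted wheels are at (348,181) and (398,189), and the bare axle with its studs is at (447,207). I'll measure tyre height and diameter to tell the two free wheels apart.

```bash
python3 - <<'E'
from h import *
for cam,pts in (("scene",[(215,214),(271,190),(348,169),(399,179),(447,200)]),("side",[(328,168),(344,189),(313,192),(283,215),(249,263)])):
    f=dict(np.load(cam+"0.npz")); P=cloud(f)
    for u,v in pts:
        c=P[v-3:v+4,u-3:u+4].reshape(-1,3); c0=np.median(c,0)
        ok=(np.linalg.norm(P[...,:2]-c0[:2],axis=-1)<.085)&(P[...,2]>.008)&(f["range_z"]>0)
        q=P[ok]; top=q[q[:,2]>np.percentile(q[:,2],97)-.012]
        t=q[q[:,2]>c0[2]-.06]
        ti=q[(q[:,2]<c0[2]-.02)&(q[:,2]>.02)]
        h=np.histogram(q[:,2],np.arange(0,.2,.005))
        print(cam,(u,v),c0.round(3),"n",len(q),"range",np.ptp(q[:,:2],axis=0).round(3), "hist",dict((round(float(z),3),int(n)) for z,n in zip(h[1],h[0]) if n>8))
f=dict(np.load("scene0.npz"));im=f["img"]
cv2.imwrite("pics/crop1.png",np.hstack([cv2.resize(im[180:250,140:300],(800,350),interpolation=cv2.INTER_CUBIC)]))
E
```

```text
scene (215, 214) [ 0.601 -0.374  0.079] n 1084 range [0.107 0.106] hist {0.005: 21, 0.01: 128, 0.015: 89, 0.02: 82, 0.025: 83, 0.03: 82, 0.035: 211, 0.04: 66, 0.045: 24, 0.05: 22, 0.055: 21, 0.06: 23, 0.065: 22, 0.07: 24, 0.075: 129, 0.08: 57}
scene (271, 190) [ 0.492 -0.232  0.079] n 1168 range [0.122 0.119] hist {0.005: 19, 0.01: 90, 0.015: 60, 0.02: 60, 0.025: 65, 0.03: 80, 0.035: 80, 0.04: 92, 0.045: 287, 0.05: 104, 0.055: 20, 0.06: 16, 0.065: 22, 0.07: 21, 0.075: 101, 0.08: 51}
scene (348, 169) [ 0.503 -0.008  0.184] n 2536 range [0.143 0.167] hist {0.04: 9, 0.05: 10, 0.06: 36, 0.065: 38, 0.07: 61, 0.075: 80, 0.08: 316, 0.085: 474, 0.09: 35, 0.105: 19, 0.11: 57, 0.115: 86, 0.12: 84, 0.125: 75, 0.13: 82, 0.135: 84, 0.14: 105, 0.145: 100, 0.15: 337, 0.155: 113, 0.16: 25, 0.165: 28, 0.17: 23, 0.175: 21, 0.18: 128, 0.185: 48}
scene (399, 179) [0.535 0.129 0.184] n 2275 range [0.152 0.169] hist {0.08: 213, 0.085: 365, 0.09: 32, 0.105: 34, 0.11: 72, 0.115: 178, 0.12: 83, 0.125: 87, 0.13: 97, 0.135: 102, 0.14: 102, 0.145: 114, 0.15: 376, 0.155: 114, 0.16: 23, 0.165: 29, 0.17: 28, 0.175
[... 1386 characters left out ...]
02: 29, 0.025: 26, 0.03: 28, 0.035: 25, 0.04: 29, 0.045: 29, 0.05: 32, 0.055: 22, 0.06: 32, 0.065: 32, 0.07: 54, 0.075: 77, 0.08: 694, 0.085: 216, 0.09: 42, 0.105: 58, 0.11: 68, 0.115: 90, 0.12: 73, 0.125: 100, 0.13: 104, 0.135: 109, 0.14: 121, 0.145: 150, 0.15: 374, 0.155: 29, 0.16: 35, 0.165: 26, 0.17: 36, 0.175: 29, 0.18: 155}
side (249, 263) [0.541 0.276 0.115] n 3450 range [0.164 0.168] hist {0.01: 62, 0.015: 61, 0.02: 61, 0.025: 59, 0.03: 64, 0.035: 61, 0.04: 62, 0.045: 57, 0.05: 66, 0.055: 64, 0.06: 66, 0.065: 81, 0.07: 113, 0.075: 188, 0.08: 1127, 0.085: 304, 0.09: 164, 0.095: 61, 0.1: 438, 0.105: 45, 0.11: 33, 0.115: 31, 0.12: 40, 0.125: 48, 0.13: 23, 0.135: 14, 0.14: 19, 0.145: 30}
```

View pics/crop1.png

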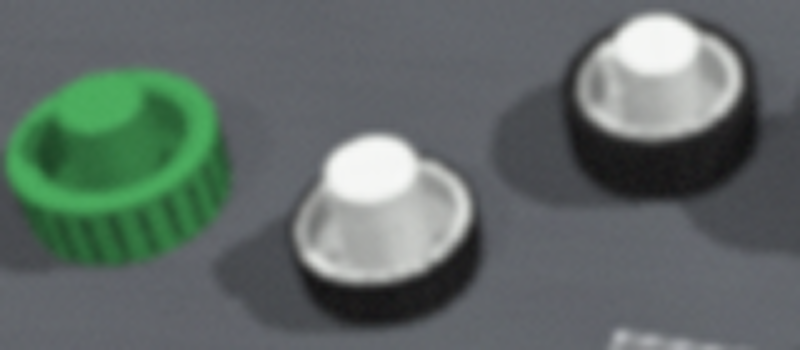

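The wheel at (272,199) is the new one: its tyre measures 0.12 m across with its top at 50 mm. The one at (217,224) measures 0.106 m and 40 mm, so it is the worn one. The crop agrees, with the worn wheel's tyre visibly thinner. I'll go above the new wheel and look from close up.

Call:
drive_tool(
  motion=[
    [[-0.8,0,0.96],[0,0,0],-1],
    [[-0.8,0,0.96],[0,0,0],-1],
    [[-0.8,0,0.96],[0,0,0],-1],
    [[-0.8,0,0.96],[0,0,0],-1],
    [[-0.8,0,0.96],[0,0,0],-1],
    [[-0.8,0,0.96],[0,0,0],-1],
    [[-0.8,0,0.96],[0,0,0],-1],
    [[-0.8,0,0.96],[0,0,0],-1],
    [[-0.8,0,0.96],[0,0,0],-1],
    [[-0.8,0,0.96],[0,0,0],-1],
    [[-0.8,0,0.96],[0,0,0],-1],
    [[-0.8,0,0.96],[0,0,0],-1],
  ],
)

```text
time: 1.35
tool_pos: [0.3929, -0.2764, 0.231]
tool_rot: [0.572, -0.572, 0.416, -0.416]
contact_force: [0.3, 0.2, -0.5]
gripper_width: 0.999
```

Call:
drive_tool(
  motion=[
    [[-0.8,0,0.96],[0,0,0],-1],
    [[0,0,0],[0,0,0],-1],
    [[0,0,0],[0,0,0],-1],
    [[0,0,0],[0,0,0],-1],
  ],
)

```text
time: 1.75
tool_pos: [0.4088, -0.2518, 0.2311]
tool_rot: [-0.572, 0.572, -0.416, 0.416]
contact_force: [-0.2, 0.3, 0.8]
gripper_width: 1.002
```

```bash
cat >> h.py <<'E'
def save(f,n,box=None,k=1):
    np.savez(n+".npz",**{a:f[a] for a in("img","range_z","camera_matrix","W")})
    im=f["img"]
    if box: x0,y0,x1,y1=box; im=cv2.resize(im[y0:y1,x0:x1],None,fx=k,fy=k,interpolation=cv2.INTER_CUBIC)
    cv2.imwrite(f"pics/{n}.png",im)
def topdown(f,c,z,r=.07,px=800):
    "orthographic-like rectified image of plane z, centred c; up=+x, left=+y"
    g=np.linspace(r,-r,px); X,Y=np.meshgrid(g,g,indexing="ij")
    P=np.stack([c[0]+X,c[1]+Y,np.full_like(X,z)],-1)
    q=(P-f["W"][:3,3])@f["W"][:3,:3]; K=f["camera_matrix"]
    return cv2.remap(f["img"],(K[0,0]*q[...,0]/q[...,2]+K[0,2]).astype(np.float32),(K[1,1]*q[...,1]/q[...,2]+K[1,2]).astype(np.float32),cv2.INTER_CUBIC)
def circ(xy):
    A=np.c_[2*xy,np.ones(len(xy))]; s=np.linalg.lstsq(A,(xy**2).sum(1),rcond=None)[0]; return s[:2],np.sqrt(s[2]+s[:2]@s[:2])
E
python3 - <<'E'
from h import *
f=grab("wrist"); save(f,"w1"); print(T_tool().round(4), f["W"][:3,3])
P=cloud(f); m=(np.linalg.norm(P[...,:2]-[.484,-.227],axis=-1)<.04)&(P[...,2]>.07)
q=P[m]; print("barrel top",len(q),q.mean(0),q[:,:2].min(0),q[:,:2].max(0),(q[:,:2].min(0)+q[:,:2].max(0))/2)
m=(np.linalg.norm(P[...,:2]-[.484,-.227],axis=-1)<.08)&(abs(P[...,2]-.05)<.006)
q=P[m]; print("tyre",len(q),q[:,:2].min(0),q[:,:2].max(0),(q[:,:2].min(0)+q[:,:2].max(0))/2)
c=(q[:,:2].min(0)+q[:,:2].max(0))/2
cv2.imwrite("pics/w1t.png",topdown(f,c,.014,.06,600))
E
```

```text
[[ 3.066e-01 -4.000e-04  9.519e-01  4.087e-01]
 [-9.519e-01 -1.000e-04  3.066e-01 -2.520e-01]
 [-0.000e+00 -1.000e+00 -4.000e-04  2.312e-01]
 [ 0.000e+00  0.000e+00  0.000e+00  1.000e+00]] [ 0.48044213 -0.22921593  0.37321677]
barrel top 3416 [ 0.48150199 -0.23486409  0.16556966] [ 0.45677739 -0.26240251] [ 0.50649356 -0.2125501 ] [ 0.48163547 -0.2374763 ]
tyre 5429 [ 0.42179429 -0.29688126] [ 0.54155633 -0.17775959] [ 0.48167531 -0.23732043]
```

View pics/w1t.png

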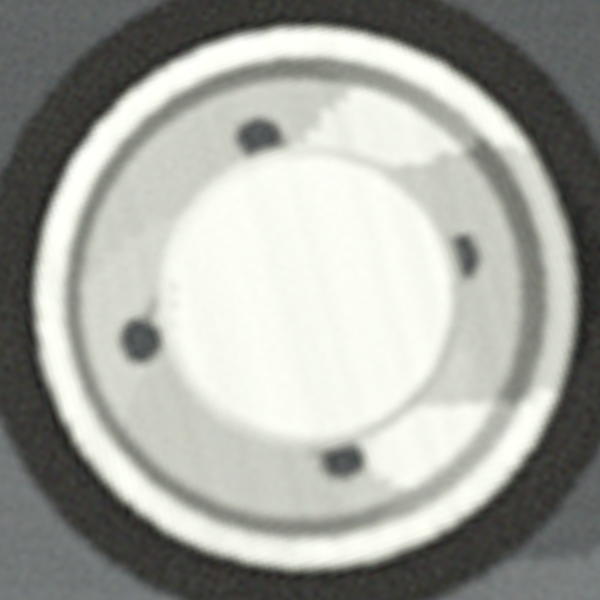

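The rectified view shows the holes at (258,135), (140,341) and (342,461), with a partly hidden one at (466,255). That puts the wheel's holes at about 14.5° mod 90 in world axes. Its centre is at (0.4817, -0.2373), and the tyre diameter is 0.12 as it should be. Next, the hub.

Call:
drive_tool(
  motion=[
    [[-0.92,-0.1,0.45],[0,0,0],-1],
    [[-0.92,-0.1,0.45],[0,0,0],-1],
    [[-0.92,-0.1,0.45],[0,0,0],-1],
    [[-0.92,-0.1,0.45],[0,0,0],-1],
    [[-0.92,-0.1,0.45],[0,0,0],-1],
    [[-0.92,-0.1,0.45],[0,0,0],-1],
    [[-0.92,-0.1,0.45],[0,0,0],-1],
    [[-0.92,-0.1,0.45],[0,0,0],-1],
    [[-0.92,-0.1,0.45],[0,0,0],-1],
    [[-0.92,-0.1,0.45],[0,0,0],-1],
  ],
)

```text
time: 2.8
tool_pos: [0.4455, 0.0022, 0.2564]
tool_rot: [-0.571, 0.571, -0.416, 0.417]
contact_force: [0.7, 0.6, -0.2]
gripper_width: 1.003
```

Call:
drive_tool(
  motion=[
    [[-0.92,-0.1,0.45],[0,0,0],-1],
    [[-0.92,-0.1,0.45],[0,0,0],-1],
    [[-0.92,-0.1,0.45],[0,0,0],-1],
    [[-0.92,-0.1,0.45],[0,0,0],-1],
    [[-0.92,-0.1,0.45],[0,0,0],-1],
    [[-0.92,-0.1,0.45],[0,0,0],-1],
    [[-0.92,-0.1,0.45],[0,0,0],-1],
    [[-0.92,-0.1,0.45],[0,0,0],-1],
    [[-0.92,-0.1,0.45],[0,0,0],-1],
    [[-0.92,-0.1,0.45],[0,0,0],-1],
    [[0,0,0],[0,0,0],-1],
    [[0,0,0],[0,0,0],-1],
  ],
)

```text
time: 4.0
tool_pos: [0.4821, 0.255, 0.281]
tool_rot: [-0.571, 0.572, -0.416, 0.416]
contact_force: [-0.4, 0.2, 0.5]
gripper_width: 0.995
```

```bash
python3 - <<'E'
from h import *
f=grab("wrist"); save(f,"w2"); print(T_tool().round(4)[:3,3], f["W"][:3,3])
P=cloud(f); c0=np.array([.552,.2745])
d=np.linalg.norm(P[...,:2]-c0,axis=-1)
q=P[(d<.06)&(abs(P[...,2]-.105)<.005)]; print("face",len(q),np.median(q[:,2]),q[:,:2].min(0),q[:,:2].max(0),(q[:,:2].min(0)+q[:,:2].max(0))/2)
q=P[(d<.025)&(P[...,2]>.14)&(P[...,2]<.165)]; print("shaft top",len(q),q.mean(0),q.min(0),q.max(0))
q=P[(d<.06)&(P[...,2]>.122)&(P[...,2]<.138)]; print("studs",len(q))
g=dict(np.load("w1.npz"));Q=cloud(g);d=np.linalg.norm(Q[...,:2]-[.4817,-.2373],axis=-1);z=Q[d<.02][:,2];print("barrel z pct",np.percentile(z,[1,20,50,80,99]))
cv2.imwrite("pics/w2t.png",topdown(f,c0,.133,.06,600))
E
```

```text
[0.4819 0.2546 0.281 ] [0.5537202  0.27762146 0.4230579 ]
face 4948 0.10456403100994593 [0.50618885 0.22798076] [0.58942784 0.31106327] [0.54780835 0.26952201]
shaft top 429 [0.54777366 0.26964626 0.14925495] [0.53803049 0.25959342 0.14533072] [0.55757639 0.27926276 0.15222249]
studs 304
barrel z pct [0.07814843 0.07932202 0.08024812 0.37321677 0.37321677]
```

View pics/w2t.png

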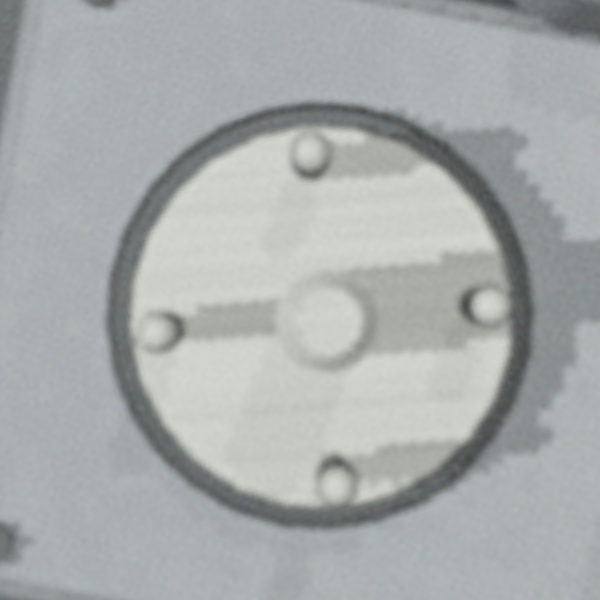

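The shaft and four studs are clear. The stud ends are at (310,152), (158,330), (338,482) and (489,305), so the hub centre is about (0.548, 0.2697) and the stud angle about 4.6°. The face reads 0.1046, against 0.105 expected. The wheel must therefore turn about -9.8°. I'll grasp it with the tool turned +9.8°, so the tool arrives at the hub in its present orientation and camera bias cancels.

Call:
drive_tool(
  motion=[
    [[0.936,0,-0.302],[0,0,0],-1],
    [[0.936,0,-0.302],[0,0,0],-1],
    [[0.936,0,-0.302],[0,0,0],-1],
    [[0.936,0,-0.302],[0,0,0],-1],
    [[0.936,0,-0.302],[0,0,0],-1],
    [[0.936,0,-0.302],[0,0,0],-1],
    [[0.936,0,-0.302],[0,0,0],-1],
    [[0.936,0,-0.302],[0,0,0],-1],
    [[0.936,0,-0.302],[0,0,0],-1],
    [[0.936,0,-0.302],[0,0,0],-1],
  ],
)

```text
time: 5.05
tool_pos: [0.4813, 0.0076, 0.2812]
tool_rot: [-0.571, 0.571, -0.416, 0.417]
contact_force: [-0.2, -0.7, -0.9]
gripper_width: 0.997
```

Call:
drive_tool(
  motion=[
    [[0.936,0,-0.302],[0,0,0],-1],
    [[0.936,0,-0.302],[0,0,0],-1],
    [[0.936,0,-0.302],[0,0,0],-1],
    [[0.936,0,-0.302],[0,0,0],-1],
    [[0.936,0,-0.302],[0,0,0],-1],
    [[0.936,0,-0.302],[0,0,0],-1],
    [[0.936,0,-0.302],[0,0,0],-1],
    [[0.936,0,-0.302],[0,0,0],-1],
    [[0.936,0,-0.302],[0,0,0],-1],
    [[0.936,0,-0.302],[0,0,0],-1],
    [[0,0,0],[0,-0.98,0],-1],
    [[0,0,0],[0,-0.98,0],-1],
  ],
)

```text
time: 6.25
tool_pos: [0.4808, -0.2379, 0.281]
tool_rot: [-0.605, 0.605, -0.366, 0.365]
contact_force: [0.0, -0.3, 0.4]
gripper_width: 1.004
```

Call:
drive_tool(
  motion=[
    [[0,0.9,0],[0,0,0],-1],
    [[0,0.9,0],[0,0,0],-1],
    [[0,0.9,0],[0,0,0],-1],
    [[0,0.9,0],[0,0,0],-1],
    [[0,0.9,0],[0,0,0],-1],
    [[0,0.9,0],[0,0,0],-1],
    [[0,0,0],[0,0,0],-1],
    [[0,0,0],[0,0,0],-1],
    [[0,0,0],[0,0,0],-1],
  ],
)

```text
time: 7.15
tool_pos: [0.4826, -0.2371, 0.1481]
tool_rot: [-0.605, 0.605, -0.365, 0.367]
contact_force: [-0.1, -0.0, -0.4]
gripper_width: 1.0
```

```bash
cat >> h.py <<'E'
def tyre(f,T,c,z0):
    P=cloud(f); d=np.linalg.norm(P[...,:2]-c,axis=-1)
    q=P[(d<.085)&(abs(P[...,2]-z0)<.006)&(f["range_z"]>0)]
    mn,mx=q[:,:2].min(0),q[:,:2].max(0); return len(q),mn,mx,(mn+mx)/2,np.median(q[:,2])
E
python3 - <<'E'
from h import *
f=grab("wrist"); save(f,"w3"); T=T_tool(); print(T.round(4))
r=tyre(f,T,[.4817,-.2373],.05); print(r, (np.array([*r[3],.05])-T[:3,3])@T[:3,:3], manip.state()["contact_force"])
E
```

```text
[[ 0.4647  0.0025  0.8855  0.4827]
 [-0.8855 -0.0018  0.4647 -0.237 ]
 [ 0.0028 -1.      0.0014  0.1483]
 [ 0.      0.      0.      1.    ]]
(7739, array([ 0.42200964, -0.29698431]), array([ 0.54180039, -0.1777395 ]), array([ 0.48190502, -0.2373619 ]), np.float64(0.04888928202649981)) [-0.00034564  0.09826137 -0.00102757] [-0.14596035 -0.1336228  -0.62359858]
```

Call:
drive_tool(
  motion=[
    [[0,0.8,-0.04],[0,0,0],-1],
    [[0,0.8,0],[0,0,0],-1],
    [[0,0.8,0],[0,0,0],-1],
    [[0,0.8,0],[0,0,0],-1],
    [[0,0.4,0],[0,0,0],-1],
    [[0,0.3,0],[0,0,0],-1],
    [[0,0,0],[0,0,0],-1],
  ],
)

```text
time: 7.9
tool_pos: [0.4811, -0.2366, 0.0487]
tool_rot: [0.605, -0.605, 0.366, -0.365]
contact_force: [-0.6, 0.1, 1.4]
gripper_width: 1.003
```

Call:
drive_tool(
  motion=[
    [[0,0,0],[0,0,0],-0.2],
    [[0,0,0],[0,0,0],0.0],
    [[0,0,0],[0,0,0],0.2],
    [[0,0,0],[0,0,0],0.5],
    [[0,0,0],[0,0,0],1],
    [[0,0,0],[0,0,0],1],
    [[0,0,0],[0,0,0],1],
    [[0,0,0],[0,0,0],1],
  ],
)

```text
time: 8.7
tool_pos: [0.4822, -0.2373, 0.0503]
tool_rot: [-0.605, 0.605, -0.365, 0.367]
contact_force: [0.5, -0.4, 6.4]
gripper_width: 0.568
```

Call:
drive_tool(
  motion=[
    [[0,-0.2,0],[0,0,0],1],
    [[0,-0.5,0],[0,0,0],1],
    [[0,-0.8,0],[0,0,0],1],
    [[0,-0.9,0],[0,0,0],1],
    [[0,-0.9,0],[0,0,0],1],
    [[0,-0.9,0],[0,0,0],1],
    [[0,-0.9,0],[0,0,0],1],
    [[0,-0.9,0],[0,0,0],1],
    [[0,-0.9,0],[0,0,0],1],
    [[0,-0.9,0],[0,0,0],1],
    [[0,0,0],[0,0,0],1],
    [[0,0,0],[0,0,0],1],
  ],
)

```text
time: 9.9
tool_pos: [0.4806, -0.2362, 0.2428]
tool_rot: [0.605, -0.605, 0.366, -0.365]
contact_force: [-0.4, 0.6, -8.4]
gripper_width: 0.565
```

```bash
python3 - <<'E'
from h import *
f=grab("wrist"); save(f,"w4"); T=T_tool(); s=manip.state(); print(T.round(4),s["contact_force"],s["gripper_width"])
P=cloud(f); Q=(P-T[:3,3])@T[:3,:3]; np.save("Q.npy",Q)
d=np.hypot(Q[...,0],Q[...,2]); m=(d<.075)&(f["range_z"]>0)&(Q[...,1]>-.01)&(Q[...,1]<.02)
q=Q[m]; h=np.histogram(q[:,1],np.arange(-.01,.0201,.002)); print(h[0])
E
```

```text
[[ 0.4652 -0.0029  0.8852  0.4802]
 [-0.8852  0.002   0.4652 -0.2359]
 [-0.0031 -1.     -0.0017  0.2417]
 [ 0.      0.      0.      1.    ]] [ 0.08047969  1.09820452 -7.59425305] 0.5725431130385591
[ 209  142  128  131 5660 7076 1530  249  218  215  194  191  194  173
  179]
```

View pics/w4.png

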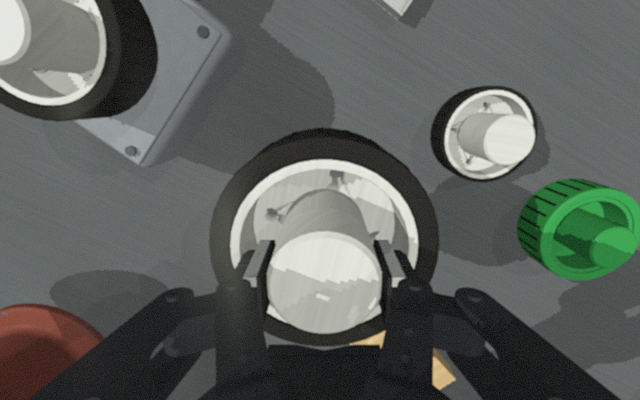

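The wheel is held upright between the fingers: barrel top at about (326,285), tyre centred at about (325,240). I'll fit its tilt, its centre in the tool frame and its hole angle, and do the same for the hub in the second wrist view.

```bash
cat > fit.py <<'E'
from h import *
def held(f):
    T0=f["T_tool_cam"] if "T_tool_cam" in f else None
    return T0
def wheelfit(Q,ok):
    m=ok&(np.hypot(Q[...,0],Q[...,2])<.075)&(Q[...,1]>-.003)&(Q[...,1]<.006); q=Q[m]
    for _ in range(4):
        A=np.c_[q[:,0],q[:,2],np.ones(len(q))]; s=np.linalg.lstsq(A,q[:,1],rcond=None)[0]; e=q[:,1]-A@s; q=q[abs(e)<.0025]
    hull=cv2.convexHull((q[:,[0,2]]*1e3).astype(np.float32))[:,0]/1e3
    for _ in range(6):
        c,r=circ(hull); e=np.linalg.norm(hull-c,axis=1)-r; hull=hull[abs(e)<max(.0008,1.5*e.std())] 
    return s,c,r,len(hull)
E
python3 - <<'E'
from fit import *
d=dict(np.load("w4.npz")); Q=np.load("Q.npy"); s,c,r,n=wheelfit(Q,d["range_z"]>0)
print("tilt x,z deg",np.degrees(s[:2]),"ytop",s[2],"centre x,z mm",c*1e3,"r",r,n)
# hub in tool frame from w2 (same camera->tool)
M=manip.grab_frame("wrist")["T_tool_cam"]; np.save("M.npy",M)
f=dict(np.load("w2.npz")); K=f["camera_matrix"]; W=f["W"]; T2=W@np.linalg.inv(M); print(T2.round(4))
P=cloud(f);dd=np.linalg.norm(P[...,:2]-[.548,.2697],axis=-1)
for z0,rr in((.105,.05),(.1505,.02)):
    q=P[(dd<rr)&(abs(P[...,2]-z0)<.0035)]; mm=(q[:,:2].min(0)+q[:,:2].max(0))/2; h=cv2.convexHull((q[:,:2]*1e3).astype(np.float32))[:,0]/1e3
    print(z0,mm,circ(h))
# rectify held wheel at web top: plane y = s2+.036 in tool frame
f=dict(np.load("w4.npz")); Mi=np.linalg.inv(M)
g=np.linspace(-.06,.06,600); Z,X=np.meshgrid(-g,g,indexing="ij")  # up=+z, right=+x
Yp=s[2]+.036+s[0]*X+s[1]*Z
p=np.stack([c[0]+X,Yp,c[1]+Z],-1)@Mi[:3,:3].T+Mi[:3,3]
im=cv2.remap(f["img"],(K[0,0]*p[...,0]/p[...,2]+K[0,2]).astype(np.float32),(K[1,1]*p[...,1]/p[...,2]+K[1,2]).astype(np.float32),cv2.INTER_CUBIC)
cv2.imwrite("pics/w4t.png",im)
E
```

```text
tilt x,z deg [0.00743428 0.13009121] ytop 0.0003724134027520054 centre x,z mm [0.83486406 0.04565376] r 0.0596338890247284 63
[[ 3.073e-01 -6.000e-04  9.516e-01  4.821e-01]
 [-9.516e-01 -6.000e-04  3.073e-01  2.550e-01]
 [ 4.000e-04 -1.000e+00 -7.000e-04  2.810e-01]
 [ 0.000e+00  0.000e+00  0.000e+00  1.000e+00]]
0.105 [0.54780835 0.26952201] (array([0.54776783, 0.2695604 ]), np.float64(0.041637341774541765))
0.1505 [0.54783799 0.26951456] (array([0.54772355, 0.26949018]), np.float64(0.009385463267531802))
```

View pics/w4t.png

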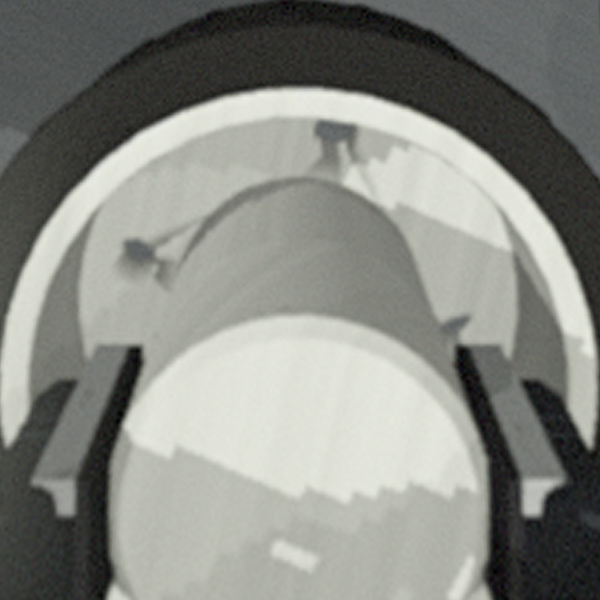

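Tilt is under 0.15°, the fitted radius is 59.6 mm, and the hole angle agrees with the prediction of 13.3° from tool z, within the partial view of the holes. I'll turn back 9.8°, raise, and carry it over the hub at a height that clears the fitted wheels.

Call:
drive_tool(
  motion=[
    [[0,-0.6,0],[0,0.4,0],1],
    [[0,-0.6,0],[0,0.56,0],1],
    [[0,-0.5,0],[0,0.5,0],1],
    [[0,0,0],[0,0.5,0],1],
    [[-0.3,0,0.14],[0,0,0],1],
    [[-0.539,0,0.257],[0,0,0],1],
    [[-0.839,0,0.399],[0,0,0],1],
    [[-0.839,0,0.399],[0,0,0],1],
    [[-0.839,0,0.399],[0,0,0],1],
    [[-0.839,0,0.399],[0,0,0],1],
    [[-0.839,0,0.399],[0,0,0],1],
    [[-0.839,0,0.399],[0,0,0],1],
  ],
)

```text
time: 11.2
tool_pos: [0.5017, -0.073, 0.2849]
tool_rot: [-0.572, 0.572, -0.416, 0.415]
contact_force: [1.1, -0.2, -7.3]
gripper_width: 0.565
```

Call:
drive_tool(
  motion=[
    [[-0.839,0,0.399],[0,0,0],1],
    [[-0.839,0,0.399],[0,0,0],1],
    [[-0.839,0,0.399],[0,0,0],1],
    [[-0.839,0,0.399],[0,0,0],1],
    [[-0.839,0,0.399],[0,0,0],1],
    [[-0.839,0,0.399],[0,0,0],1],
    [[-0.839,0,0.399],[0,0,0],1],
    [[-0.839,0,0.399],[0,0,0],1],
    [[-0.839,0,0.399],[0,0,0],1],
    [[-0.839,0,0.399],[0,0,0],1],
    [[-0.839,0,0.399],[0,0,0],1],
    [[-0.839,0,0.399],[0,0,0],1],
  ],
)

```text
time: 12.4
tool_pos: [0.5374, 0.2029, 0.2847]
tool_rot: [-0.572, 0.573, -0.416, 0.415]
contact_force: [1.5, -0.6, -6.0]
gripper_width: 0.569
```

Call:
drive_tool(
  motion=[
    [[-0.5,0,0.2],[0,0,0],1],
    [[-0.339,0,0.199],[0,0,0],1],
    [[0,0,0],[0,0,0],1],
    [[0,0,0],[0,0,0],1],
    [[0,0,0],[0,0,0],1],
  ],
)

```text
time: 12.9
tool_pos: [0.5418, 0.2231, 0.2862]
tool_rot: [-0.571, 0.572, -0.416, 0.416]
contact_force: [-0.4, -0.1, -7.5]
gripper_width: 0.564
```

```bash
cat > chk.py <<'E'
from fit import *
M=np.load("M.npy"); Ts=[]; 
for i in range(6):
    T=T_tool(); f=manip.grab_frame("wrist"); Ts.append(T)
T=np.mean(Ts,0); np.set_printoptions(suppress=True)
print("mean T\n",T.round(4),"std mm",np.std([t[:3,3] for t in Ts],0).round(5)*1e3)
f["W"]=M; Q=cloud(f); s,c,r,n=wheelfit(Q,f["range_z"]>0); print("tilt",np.degrees(s[:2]).round(2),"ytop",s[2].round(4),"c mm",(c*1e3).round(2),"r",r.round(4))
tgt=np.array([.54775,.2695]); w=T[:3,3]+T[:3,:3]@[c[0],s[2],c[1]]
e=np.array([*(tgt-w[:2]),0])@T[:3,:3]; print("wheel xy",w[:2].round(4),"tool yaw",np.degrees(np.arctan2(T[1,2],T[0,2])).round(2),"underside z",(w[2]-.05).round(4),"shift units x,z",(e[[0,2]]/.025).round(3),"F",manip.state()["contact_force"].round(1),manip.state()["time"])
cv2.imwrite("pics/chk.png",f["img"])
E
python3 chk.py
```

```text
mean T
 [[ 0.3068  0.0001  0.9518  0.5419]
 [-0.9518 -0.0002  0.3068  0.2233]
 [ 0.0002 -1.     -0.      0.2864]
 [ 0.      0.      0.      1.    ]] std mm [0.04 0.12 0.07]
tilt [0.09 0.16] ytop 0.0015 c mm [ 0.42 -0.26] r 0.0596
wheel xy [0.5418 0.2228] tool yaw 17.87 underside z 0.2349 shift units x,z [-1.706  0.8  ] F [-0.2 -0.2 -6.6] 13.2
```

Call:
drive_tool(
  motion=[
    [[-0.6,0,0.3],[0,0,0],1],
    [[-0.6,0,0.3],[0,0,0],1],
    [[-0.5,0,0.2],[0,0,0],1],
    [[0,0.6,0],[0,0,0],1],
    [[0,0.6,0],[0,0,0],1],
    [[0,0.6,0],[0,0,0],1],
    [[0,0.6,0],[0,0,0],1],
    [[0,0.4,0],[0,0,0],1],
    [[0,0.2,0],[0,0,0],1],
    [[0,0,0],[0,0,0],1],
    [[0,0,0],[0,0,0],1],
  ],
)

```text
time: 14.3
tool_pos: [0.5482, 0.2706, 0.2121]
tool_rot: [0.572, -0.571, 0.416, -0.416]
contact_force: [-0.1, 0.4, -6.4]
gripper_width: 0.566
```

```bash
python3 chk.py
```

```text
mean T
 [[ 0.3077  0.0017  0.9515  0.5483]
 [-0.9515  0.0006  0.3077  0.2707]
 [-0.     -1.      0.0018  0.2124]
 [ 0.      0.      0.      1.    ]] std mm [0.09 0.05 0.2 ]
tilt [0.08 0.17] ytop 0.0015 c mm [ 0.43 -0.3 ] r 0.0597
wheel xy [0.5482 0.2702] tool yaw 17.92 underside z 0.1609 shift units x,z [ 0.02  -0.025] F [-0.1  0.1 -7.6] 14.6
```

Call:
drive_tool(
  motion=[
    [[0.02,0.1,-0.025],[0,0,0],1],
    [[0,0.1,0],[0,0,0],1],
    [[0,0.1,0],[0,0,0],1],
    [[0,0.08,0],[0,0,0],1],
    [[0,0.06,0],[0,0,0],1],
    [[0,0.06,0],[0,0,0],1],
    [[0,0,0],[0,0,0],1],
  ],
)

```text
time: 15.3
tool_pos: [0.5472, 0.2698, 0.1985]
tool_rot: [-0.572, 0.572, -0.416, 0.416]
contact_force: [0.4, 0.2, -6.8]
gripper_width: 0.568
```

Call:
drive_tool(
  motion=[
    [[0,0.05,0],[0,0,0],1],
    [[0,0.05,0],[0,0,0],1],
    [[0,0.05,0],[0,0,0],1],
    [[0,0,0],[0,0,0],1],
  ],
)

```text
time: 15.7
tool_pos: [0.5473, 0.2698, 0.1948]
tool_rot: [-0.572, 0.572, -0.416, 0.416]
contact_force: [0.2, 0.3, -6.9]
gripper_width: 0.57
```

Call:
drive_tool(
  motion=[
    [[0,0.06,0],[0,0,0],1],
    [[0,0.06,0],[0,0,0],1],
    [[0,0.06,0],[0,0,0],1],
    [[0,0.06,0],[0,0,0],1],
    [[0,0.06,0],[0,0,0],1],
    [[0,0,0],[0,0,0],1],
    [[0,0,0],[0,0,0],1],
  ],
)

```text
time: 16.4
tool_pos: [0.5473, 0.2699, 0.1875]
tool_rot: [-0.572, 0.572, -0.416, 0.416]
contact_force: [0.5, -0.2, -7.6]
gripper_width: 0.568
```

```bash
python3 chk.py; python3 - <<'E'
from h import *
im=cv2.imread("pics/chk.png"); cv2.imwrite("pics/chkc.png",cv2.resize(im[100:300,200:460],(780,600),interpolation=cv2.INTER_CUBIC))
E
```

```text
mean T
 [[ 0.3077 -0.      0.9515  0.5474]
 [-0.9515  0.      0.3077  0.2699]
 [-0.     -1.      0.      0.1876]
 [ 0.      0.      0.      1.    ]] std mm [0.01 0.01 0.05]
tilt [0.1  0.18] ytop 0.0015 c mm [ 0.36 -0.26] r 0.0596
wheel xy [0.5472 0.2695] tool yaw 17.92 underside z 0.1361 shift units x,z [0.005 0.02 ] F [-1.  -0.7 -7.4] 16.7
```

View pics/chkc.png

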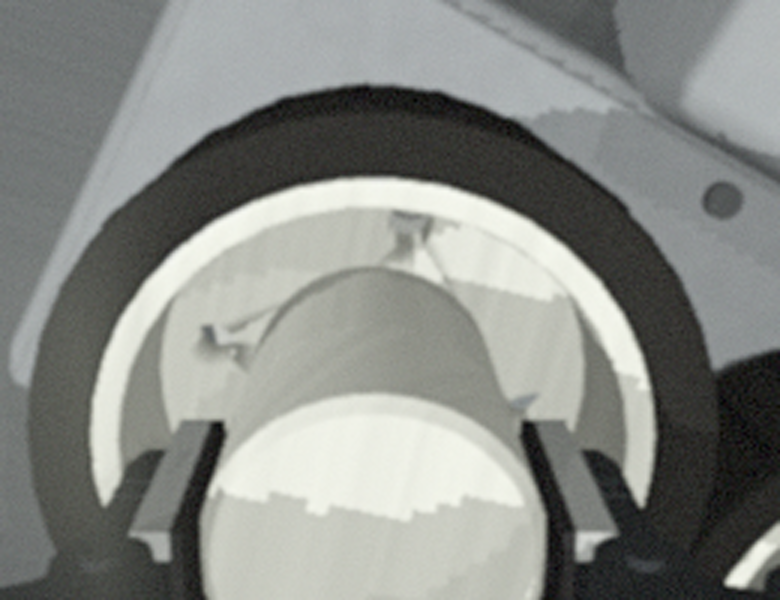

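The wheel is on the shaft and seen just above the studs. The holes at about (410,230) and (212,345) are too dark to judge their alignment, so I'll feel for the studs in fine steps.

Call:
drive_tool(
  motion=[
    [[0,0.03,0],[0,0,0],1],
    [[0,0.03,0],[0,0,0],1],
    [[0,0.03,0],[0,0,0],1],
    [[0,0.02,0],[0,0,0],1],
    [[0,0,0],[0,0,0],1],
  ],
)

```text
time: 17.2
tool_pos: [0.5473, 0.2698, 0.1846]
tool_rot: [-0.572, 0.572, -0.416, 0.416]
contact_force: [-0.1, -0.7, -6.6]
gripper_width: 0.57
```

Call:
drive_tool(
  motion=[
    [[0,0.03,0],[0,0,0],1],
    [[0,0.03,0],[0,0,0],1],
    [[0,0,0],[0,0,0],1],
  ],
)

```text
time: 17.5
tool_pos: [0.5473, 0.2699, 0.1831]
tool_rot: [-0.572, 0.572, -0.416, 0.416]
contact_force: [0.1, -0.1, -8.2]
gripper_width: 0.567
```

Call:
drive_tool(
  motion=[
    [[0,0.03,0],[0,0,0],1],
    [[0,0.03,0],[0,0,0],1],
    [[0,0,0],[0,0,0],1],
  ],
)

```text
time: 17.8
tool_pos: [0.5473, 0.2699, 0.1816]
tool_rot: [-0.572, 0.572, -0.416, 0.416]
contact_force: [-0.0, -0.8, -5.7]
gripper_width: 0.566
```

Call:
drive_tool(
  motion=[
    [[0,0.04,0],[0,0,0],1],
    [[0,0.04,0],[0,0,0],1],
    [[0,0.04,0],[0,0,0],1],
    [[0,0,0],[0,0,0],1],
  ],
)

```text
time: 18.2
tool_pos: [0.5473, 0.2698, 0.1786]
tool_rot: [-0.572, 0.572, -0.416, 0.416]
contact_force: [-0.0, 1.1, -7.1]
gripper_width: 0.568
```

Call:
drive_tool(
  motion=[
    [[0,0.04,0],[0,0,0],1],
    [[0,0.04,0],[0,0,0],1],
    [[0,0.04,0],[0,0,0],1],
    [[0,0,0],[0,0,0],1],
  ],
)

```text
time: 18.6
tool_pos: [0.5473, 0.2698, 0.1756]
tool_rot: [-0.572, 0.572, -0.416, 0.416]
contact_force: [0.6, 0.2, -7.9]
gripper_width: 0.567
```

The underside is about 8 mm below the stud tops with no resistance, so the studs are in the holes. Continuing down.

Call:
drive_tool(
  motion=[
    [[0,0.06,0],[0,0,0],1],
    [[0,0.06,0],[0,0,0],1],
    [[0,0.06,0],[0,0,0],1],
    [[0,0.06,0],[0,0,0],1],
    [[0,0,0],[0,0,0],1],
  ],
)

```text
time: 19.1
tool_pos: [0.5473, 0.2698, 0.1694]
tool_rot: [-0.572, 0.572, -0.416, 0.416]
contact_force: [0.8, -0.6, -7.6]
gripper_width: 0.568
```

Call:
drive_tool(
  motion=[
    [[0,0.06,0],[0,0,0],1],
    [[0,0.06,0],[0,0,0],1],
    [[0,0.06,0],[0,0,0],1],
    [[0,0.06,0],[0,0,0],1],
    [[0,0.06,0],[0,0,0],1],
    [[0,0,0],[0,0,0],1],
  ],
)

```text
time: 19.7
tool_pos: [0.5473, 0.2698, 0.162]
tool_rot: [-0.572, 0.572, -0.416, 0.416]
contact_force: [-0.2, -1.2, -7.3]
gripper_width: 0.568
```

Call:
drive_tool(
  motion=[
    [[0,0.03,0],[0,0,0],1],
    [[0,0.03,0],[0,0,0],1],
    [[0,0.03,0],[0,0,0],1],
    [[0,0,0],[0,0,0],1],
  ],
)

```text
time: 20.1
tool_pos: [0.5473, 0.2699, 0.1599]
tool_rot: [-0.572, 0.572, -0.416, 0.416]
contact_force: [0.6, -0.3, -7.9]
gripper_width: 0.567
```

Call:
drive_tool(
  motion=[
    [[0,0.03,0],[0,0,0],1],
    [[0,0.03,0],[0,0,0],1],
    [[0,0.03,0],[0,0,0],1],
    [[0,0,0],[0,0,0],1],
  ],
)

```text
time: 20.5
tool_pos: [0.5473, 0.2699, 0.1577]
tool_rot: [-0.572, 0.572, -0.416, 0.416]
contact_force: [0.1, 0.1, -6.5]
gripper_width: 0.569
```

Call:
drive_tool(
  motion=[
    [[0,0.03,0],[0,0,0],1],
    [[0,0.03,0],[0,0,0],1],
    [[0,0,0],[0,0,0],1],
  ],
)

```text
time: 20.8
tool_pos: [0.5473, 0.2699, 0.1561]
tool_rot: [-0.572, 0.572, -0.416, 0.416]
contact_force: [0.3, -0.6, -7.2]
gripper_width: 0.567
```

Call:
drive_tool(
  motion=[
    [[0,0.02,0],[0,0,0],1],
    [[0,0.02,0],[0,0,0],1],
    [[0,0,0],[0,0,0],1],
  ],
)

```text
time: 21.1
tool_pos: [0.5474, 0.2699, 0.1554]
tool_rot: [0.572, -0.572, 0.416, -0.416]
contact_force: [-0.4, 0.3, -7.4]
gripper_width: 0.568
```

Call:
drive_tool(
  motion=[
    [[0,0.02,0],[0,0,0],1],
    [[0,0,0],[0,0,0],1],
  ],
)

```text
time: 21.3
tool_pos: [0.5474, 0.27, 0.1554]
tool_rot: [0.572, -0.572, 0.416, -0.416]
contact_force: [-1.9, -1.0, -3.6]
gripper_width: 0.568
```

Contact has begun at TCP z 0.1554, exactly the predicted seat height. One more small step to confirm.

Call:
drive_tool(
  motion=[
    [[0,0.02,0],[0,0,0],1],
    [[0,0,0],[0,0,0],1],
    [[0,0,0],[0,0,0],1],
  ],
)

```text
time: 21.6
tool_pos: [0.5475, 0.27, 0.1554]
tool_rot: [0.572, -0.572, 0.416, -0.416]
contact_force: [-4.7, -1.4, 1.2]
gripper_width: 0.568
```

```bash
python3 chk.py
```

```text
mean T
 [[ 0.3078  0.0005  0.9515  0.5475]
 [-0.9515  0.0001  0.3078  0.27  ]
 [ 0.     -1.      0.0005  0.1554]
 [ 0.      0.      0.      1.    ]] std mm [0.01 0.01 0.02]
tilt [0.08 0.26] ytop 0.0015 c mm [ 0.41 -0.36] r 0.0597
wheel xy [0.5473 0.2695] tool yaw 17.92 underside z 0.1039 shift units x,z [0.004 0.018] F [-5.1 -1.6  3.6] 21.9
```

It's seated: the vertical force went from -7.4 to about +2.4 N with z held. Releasing and retreating straight up.

Call:
drive_tool(
  motion=[
    [[0,0,0],[0,0,0],0],
    [[0,0,0],[0,0,0],-0.3],
    [[0,0,0],[0,0,0],-0.6],
    [[0,0,0],[0,0,0],-1],
    [[0,0,0],[0,0,0],-1],
    [[0,0,0],[0,0,0],-1],
    [[0,0,0],[0,0,0],-1],
  ],
)

```text
time: 22.6
tool_pos: [0.5475, 0.2699, 0.1544]
tool_rot: [0.572, -0.572, 0.416, -0.416]
contact_force: [-0.6, -0.0, -0.1]
gripper_width: 1.001
```

Call:
drive_tool(
  motion=[
    [[0,-0.2,0],[0,0,0],-1],
    [[0,-0.4,0],[0,0,0],-1],
    [[0,-0.6,0],[0,0,0],-1],
    [[0,-0.8,0],[0,0,0],-1],
    [[0,-0.8,0],[0,0,0],-1],
    [[0,-0.8,0],[0,0,0],-1],
    [[0,-0.8,0],[0,0,0],-1],
    [[0,-0.8,0],[0,0,0],-1],
    [[0,-0.5,-0.5],[0,0,0],-1],
    [[0,0,-0.8],[0,0,0],-1],
    [[0,0,-0.8],[0,0,0],-1],
    [[0,0,-0.8],[0,0,0],-1],
  ],
)

```text
time: 23.8
tool_pos: [0.478, 0.2474, 0.2989]
tool_rot: [0.573, -0.571, 0.416, -0.417]
contact_force: [-0.3, 0.3, 0.7]
gripper_width: 1.0
```

```bash
python3 - <<'E'
from h import *
f=grab("wrist"); s=manip.state(); print(s["time"],s["tool_pos"],s["contact_force"].round(1))
P=cloud(f); d=np.linalg.norm(P[...,:2]-[.5477,.2695],axis=-1); ok=f["range_z"]>0
for n,m in(("barrel",(d<.022)&ok&(abs(P[...,2]-.185)<.01)),("tyre",(d>.05)&(d<.058)&ok&(abs(P[...,2]-.155)<.01))):
    q=P[m]; A=np.c_[q[:,:2]-[.5477,.2695],np.ones(len(q))]; r=np.linalg.lstsq(A,q[:,2],rcond=None)[0]; print(n,len(q),"z",r[2].round(4),"tilt deg",np.degrees(r[:2]).round(2))
a=topdown(f,(.5477,.2695),.125,.06,560)
g=grab("scene"); b=cv2.resize(g["img"],(640,400))
cv2.imwrite("pics/fin.png",a); cv2.imwrite("pics/scene_fin.png",b)
E
```

```text
23.85 [0.47598419 0.24708736 0.29900644] [0.9 1.5 0.1]
barrel 2481 z 0.1846 tilt deg [0.15 0.01]
tyre 3609 z 0.1545 tilt deg [-0.   -0.01]
```

View pics/fin.png

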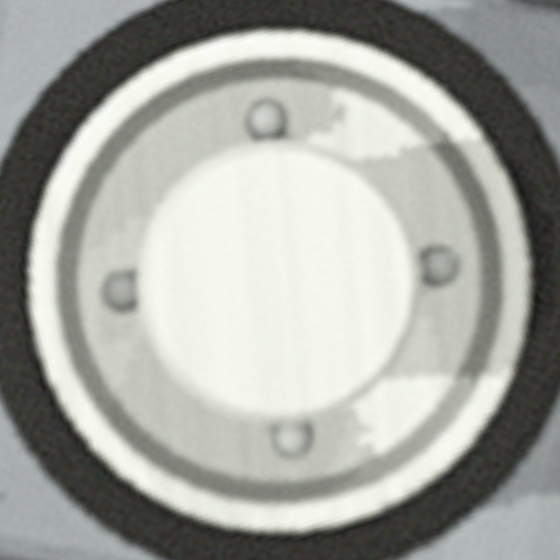

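View pics/scene_fin.png

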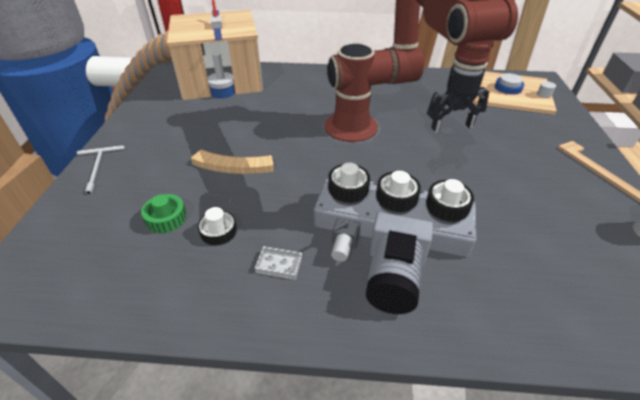

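All four studs show through the holes at (267,120), (121,291), (293,438) and (440,266). The wheel sits level with the fitted ones, and the worn wheel, tray and rail are where they were.

```bash
python3 -c "
from plant import manip
print(manip.job_done())"
```

```text
the job is handed in; nothing more can be done
None
```

The new feed wheel is on the bare axle, seated flush on the hub with the four studs through its holes. I let go of it and handed the job in at about 24 s. I picked the wheel with the 120 mm tyre, 50 mm high; the worn one measured 106 mm and 40 mm. I turned it about -9.8° to match the studs and lowered it in fine steps. There was no contact until it reached the hub face at the predicted height, where the seating force was about 10 N.

**Last checks:**
- **Height and tilt:** the tyre top reads 0.1545 m and the barrel top 0.1846 m, against 0.155 and 0.185 expected. Tilt is within 0.15°.
- **Studs:** all four are visible in the holes.
- **Other items:** in the final scene picture the worn wheel, nut tray and curved rail look unmoved. The arm is clear and touching nothing.

**Disagreements:** while held, the wheel's height in the gripper read 0.4 mm from one picture and 1.5 mm from later ones. The height at contact agreed with the first. No check failed.

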